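# Mix the red-capped bottles on the hand-turned carousel

## Task

Stand every red-capped bottle upright in a pocket of the hand-turned mixing carousel, one to a pocket, leaving everything else on the bench alone. Then unscrew the red locking screw as far as it goes (it has a left-hand thread, so it loosens clockwise), take the carousel by its crank smoothly, without letting it spin, through one complete turn in either direction until its forked tongue is back under the screw, and screw the lock fully home again, letting go of everything.

Things in the scene. Friction and masses are not known exactly. Their poses are not given: they have to be found in the camera images.
- bottle_0_mid (a point): White plastic bottle with a red screw cap and a red label band, round, 45 mm diameter, 88 mm tall, 0.2 to 0.35 kg, weight low down, standing upright. The point is at its centre, half-way up (44 mm above its foot); z runs up to the cap. There are two or three such bottles from start to start; absent ones read None.
- bottle_1_mid (a point): White plastic bottle with a red screw cap and a red label band, round, 45 mm diameter, 88 mm tall, 0.2 to 0.35 kg, weight low down, standing upright. The point is at its centre, half-way up (44 mm above its foot); z runs up to the cap. There are two or three such bottles from start to start; absent ones read None.
- bottle_2_mid (a point): White plastic bottle with a red screw cap and a red label band, round, 45 mm diameter, 88 mm tall, 0.2 to 0.35 kg, weight low down, standing upright. The point is at its centre, half-way up (44 mm above its foot); z runs up to the cap. There are two or three such bottles from start to start; absent ones read None.
- pocket_0 (a point): Centre of the floor of one of the carousel's three equal round blue cups (pockets): inner diameter 50 mm, 34 mm deep, under a lip that flares to 60 mm; floor 28 mm and rim 68 mm above the bench, so a bottle that stands in one shows its upper 48 mm. One bottle to a pocket; any pocket serves any bottle. It lies 55 mm from the carousel's axis and turns with the carousel.
- pocket_1 (a point): Centre of the floor of one of the carousel's three equal round blue cups (pockets): inner diameter 50 mm, 34 mm deep, under a lip that flares to 60 mm; floor 28 mm and rim 68 mm above the bench, so a bottle that stands in one shows its upper 48 mm. One bottle to a pocket; any pocket serves any bottle. It lies 55 mm from the carousel's axis and turns with the carousel.
- pocket_2 (a point): Centre of the floor of one of the carousel's three equal round blue cups (pockets): inner diameter 50 mm, 34 mm deep, under a lip that flares to 60 mm; floor 28 mm and rim 68 mm above the bench, so a bottle that stands in one shows its upper 48 mm. One bottle to a pocket; any pocket serves any bottle. It lies 55 mm from the carousel's axis and turns with the carousel.
- mixer_axis (a point): Point on the carousel's upright axis at deck height, 28 mm above the bench. The fixed white base (200 mm across) differs in place and heading from start to start and cannot shift. The aluminium deck is 230 mm across; an orange forked tongue on it reaches 167 mm from the axis, its top 28 mm above the bench.
- crank (a point): Middle (128 mm above the bench) of the black crank handle, an upright round grip 18 mm across, 24 mm at its top, from 96 to 154 mm up. It spins freely on its post, so it can be held firmly with the hand's heading kept. It stands 90 mm from the axis, midway in bearing between two pockets, and circles with the carousel. It takes about 1 to 2 N; the carousel stays where left.
- carousel (a joint): Angle of the carousel, rad, counted through whole turns; grows counter-clockwise seen from above; within 0.05 of 0 at the start, the tongue's slot under the locking screw. The 8 mm screw pin enters the 24 mm slot only within 0.05 rad of a whole number of turns, and holds the carousel while down. Turned freely only once the screw is loosened past 2.3.
- wing (a point): Centre of the red locking screw's grip: an upright wing 42 mm long (along this point's x axis), 12 mm thick (grasp across it), 32 mm tall, over a 25 mm collar. About 86 mm above the bench when home; rises 4.5 mm per rad as it loosens. The wing's foot is 16 mm below the point; the fixed bracket's top is 58 mm above the bench. 145 mm from the carousel's axis; turning takes about 0.1 N m.
- lock_wing (a joint): Turning of the locking screw, rad: 0 fully home (pin down in the tongue's slot), grows clockwise seen from above as the left-hand thread loosens and the screw rises, 2.8 at its upper stop. It stays where it is left. At the start it is home, or loose by up to 0.1.
- blue_cap_bottle_mid (a point): Centre of a white bottle with a blue cap, 52 mm diameter, 110 mm tall (point 55 mm up), standing among the others: not part of the job, to be left where it stands.
- pipette: Pipette, 45x246x32 mm, lying on the bench on the robot's side of the bottles: a bystander. Origin under its centre.
Mind the look-alikes: they are no part of the job. Leave any orange look-alike of the part that bears bottle_1_mid alone.

How it is judged:
By the outcome, as a careful person would: the job done as asked, in the order asked, and still so for the second after the job is handed in, with the robot touching nothing.
Of bottle_0, bottle_1, bottle_2 only 2 to 3 are there at a start; the rules pass over those that are not, and their reading is None.
At some moment in a run one of bottle_0, bottle_1, bottle_2 may be knocked a few centimetres aside while the robot is not near it.
It also fails if it takes over 210 s, if anything falls off the work surface, if the arm or the gripper's body presses on something with over 40 N, if the wrist force passes 120 N, or if a joint passes its speed limit or range.

## Robot

A 7-joint arm with a two-finger parallel gripper is mounted at the origin on the work surface; the furniture and walls round the work are solid. World frame = base frame: x ahead of the robot, y to its left, z up, the work surface at z = 0. Lengths are in m, angles in rad, forces in N, time in s.
With the tool pointing down it reaches from about 0.4 to 0.85 m from the base axis. Payload 10.4 kg.
Tool frame: the origin (TCP) lies midway between the tips of the shut fingers; the grasp point (between the pads) lies 19 mm behind it; z points along the fingers, y is the line along which they close (so a half turn about z gives the same grasp; the last joint's range is limited). The gripper opens to 87 mm and grips with 3 to 60 N. Pads are 19 mm wide; open, the fingers measure 117 mm over their backs; the gripper's body (75 mm by 190 mm) begins 51 mm behind the grasp point.
Start: joints at [-1.278, 0.332, -0.065, 1.46, 0.022, 1.35, -0.088], TCP at [0.194, 0.594, 0.223] pointing down, gripper open.
Joint ranges: [-2.6, 2.6], [-0.5, 2.12], [-1.47, 1.34], [0.16, 2.42], [-1.27, 4.41], [0.06, 2.06], [-2.6, 2.6]. Speed limits (rad/s): [2.22, 2.22, 2.79, 2.79, 3.14, 3.14, 3.14].

## Interface

Orientations are given as a unit quaternion [x, y, z, w].
In Python, from bench import r gives the robot as it stands.
- The arm moves only by the tool arm_command, never from a script. Its argument "moves" is one flat list of numbers, 4 for each row, row after row: the shift along the tool's x, y, z in cm, then the turn about the tool's z in degrees. A call has 1 to 12 rows; each row shifts and turns the commanded pose from where the row before left it, along the tool's axes as they then stand; what a row does not reach is not made up. A row lasts 1/12 s, in which the tool goes at most 41.7 mm and 7.16 degrees, less where a joint would pass 70% of its speed; a pose out of reach is approached as far as the arm can. A call with a gripper value outside its range is refused whole. "fingers" is the opening in per cent of the stroke, from 0 (shut) to 100 (fully open), set as the call begins (left out, the last holds). The fingers move at their own pace and stop on an object; "squeeze" is the grip in N (left out, the last holds). Time passes only in rows, so rows that do not move let the fingers close. It gives the time, the measured TCP pose, the force, the opening and the grip force at its end, in the units of the state.
- r.read_state(): the state, without advancing time (a new reading comes with each control period).
- r.camera(name): name is "scene" or "top" or "wrist"; returns the picture (420x560x3 uint8, red, green, blue); there is no depth.
- r.camera_info(name): a dict with "fx", "fy", "cx", "cy" (pixels), "origin" and "attitude" of the camera in the world. Camera axes: x right, y up, looking along -z (the intrinsics and any distortion apply to the point x, -y, -z); pixel columns grow to the right and rows downward; lengths in m; the calibration is good to about 2 mm. A picture is of the moment at which its call begins: read the wrist's pose just before it. camera_info takes no time and is no camera call; for the wrist camera it gives the pose at the moment of the call.
- r.close_job(): hands the job in; it is judged then, once.
The state is a dict: "time": time; "joint_positions": joint angles; "joint_vel": joint speeds; "joint_torque": joint torques, N m; "ee_pos": TCP position; "eef_rot": TCP orientation; "ft_force": force on the tool from outside, world axes, zero at the start; "torque": the same for the moment, N m; "width": finger opening in m; "grip_force": force on a finger pad.
Only numpy, scipy, OpenCV 4.12 (cv2) and the standard library are available. Lean on these libraries where they do the work, as an engineer would, in place of code of your own. Each camera call takes 0.05 s, during which the arm holds its last target. There are 200 camera calls.

## Working session

There is one attempt and no reset: what is moved stays moved. The work goes in short steps, Python scripts to look and compute and a tool call to move; the robot and the scene stay as the last step left them, time stands still between calls to the robot, and variables do not carry over. Pictures are saved under pics/ and viewed, at most 14 in all, crops included, and the job is handed in when it is done.

Besides the shell and the picture viewer there is one more tool, called after "Call:" in YAML: its name, and indented under it one key for each argument. arm_command: Moves the arm, as the interface text tells. Its arguments: {"type":"object","properties":{"moves":{"type":"array"},"fingers":{"type":"number"},"squeeze":{"type":"number"}},"required":["moves"]}

```bash
ls; mkdir -p pics
python3 - <<'E'
from bench import r
import cv2
for n in("scene","top"):
    i=r.camera_info(n);print(n,i)
    cv2.imwrite(f"pics/{n}0.png",r.camera(n)[:,:,::-1])
s=r.read_state();print(s)
E
```

```text
pics
scene {'fx': 463.255691029228, 'fy': 463.255691029228, 'cx': 282.5876478861007, 'cy': 216.33158355520195, 'origin': array([-0.09029194, -0.67966614,  0.71277516]), 'attitude': array([ 0.40845037, -0.15918408, -0.33955796,  0.83218334])}
top {'fx': 442.46786181450636, 'fy': 442.46786181450636, 'cx': 274.86255565012925, 'cy': 214.04003162309084, 'origin': array([ 0.2873877 , -0.08078304,  1.04891523]), 'attitude': array([ 0.05706655, -0.07435522, -0.69560244,  0.71228643])}
{'time': 0.1, 'joint_positions': array([-1.27760669,  0.33277008, -0.06468737,  1.46085117,  0.02161338,
        1.34992163, -0.08846308]), 'joint_vel': array([ 7.56433327e-04,  2.67331016e-05, -5.32554235e-04, -3.88903581e-03,
       -7.62631901e-04, -1.02229563e-03,  1.26943811e-03]), 'joint_torque': array([ 6.12784079e-04, -6.24540424e+01,  2.41277518e-02, -3.90717065e+01,
       -6.15794957e-02,  3.65407777e-02,  5.77445667e-05]), 'ee_pos': array([0.19401116, 0.59375663, 0.22186052]), 'eef_rot': array([ 1.57216319e-01,  9.87563991e-01, -6.24249052e-04, -6.11864535e-05]), 'ft_force': array([0.6917666 , 0.63072446, 0.62654128]), 'torque': array([-0.01998574, -0.01418418,  0.01591735]), 'grip_force': 0.0, 'width': 0.08736894898672487}
```

View pics/scene0.png

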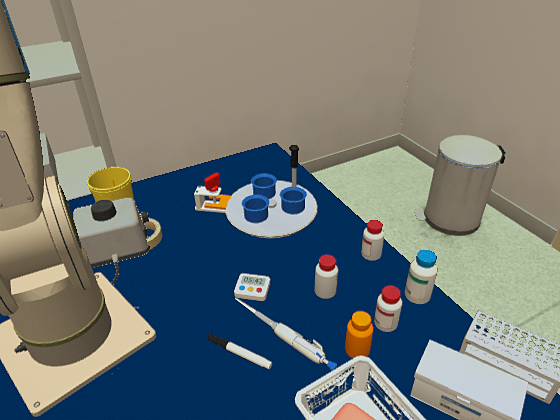

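View pics/top0.png

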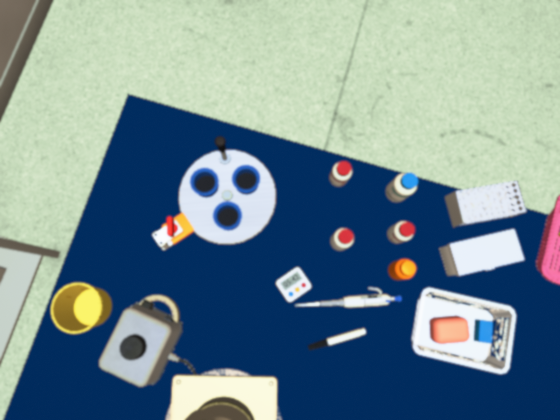

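Scene: carousel at (270,207), wing (212,182), crank (294,165), red caps (375,226), (327,262), (390,294); blue cap at (426,257). Top view: red caps (342,170), (344,237), (402,231), wing (170,227), pockets (205,182), (246,180), (227,215), crank (221,143).

```bash
cat > h.py <<'E'
import numpy as np, cv2
from bench import r
from scipy.spatial.transform import Rotation as R
def ray(c,u,v):
    d=np.array([(u-c["cx"])/c["fx"],-(v-c["cy"])/c["fy"],-1.0])
    return np.array(c["origin"]),R.from_quat(c["attitude"]).apply(d)
def onz(c,u,v,z):
    o,d=ray(c,u,v);return o+d*(z-o[2])/d[2]
def proj(c,p):
    q=R.from_quat(c["attitude"]).inv().apply(np.array(p)-c["origin"])
    return np.array([c["cx"]-c["fx"]*q[0]/q[2],c["cy"]+c["fy"]*q[1]/q[2]])
def tri(obs):
    A=np.zeros((3,3));b=np.zeros(3)
    for c,u,v in obs:
        o,d=ray(c,u,v);d/=np.linalg.norm(d);M=np.eye(3)-np.outer(d,d);A+=M;b+=M@o
    return np.linalg.solve(A,b)
def mask(img,kind):
    H=cv2.cvtColor(img,cv2.COLOR_RGB2HSV);h,s,v=[H[...,k].astype(int) for k in range(3)]
    if kind=="red": m=((h<5)|(h>172))&(s>150)&(v>70)
    if kind=="pocket": m=(h>100)&(h<120)&(s>120)&(v>100)
    if kind=="orange": m=(h>=9)&(h<20)&(s>170)&(v>120)
    if kind=="black": m=(v<50)
    if kind=="deck": m=(s<60)&(v>150)
    return m.astype(np.uint8)
def blobs(img,kind,amin=15):
    n,l,st,ce=cv2.connectedComponentsWithStats(mask(img,kind))
    return [(ce[i].round(1),st[i].tolist()) for i in range(1,n) if st[i][4]>=amin]
E
python3 - <<'E'
from h import *
for n in("scene","top"):
    c=r.camera_info(n);im=cv2.imread(f"pics/{n}0.png")[:,:,::-1].copy()
    s=r.read_state();print(n,"tcp",proj(c,s["ee_pos"]))
    for k in("red","pocket","orange"):
        for ce,st in blobs(im,k):
            print(k,ce,st,onz(c,*ce,.08 if k=="red" else .06 ).round(3))
print(R.from_quat(s["eef_rot"]).as_matrix().round(3))
E
```

```text
scene tcp [ 18.65353538 102.21082578]
red [212.1 182. ] [204, 173, 16, 19, 209] [0.44  0.129 0.08 ]
red [374.3 226.3] [367, 220, 16, 14, 180] [ 0.583 -0.257  0.08 ]
red [326.9 262.4] [319, 255, 17, 16, 224] [ 0.427 -0.259  0.08 ]
red [390.5 294.3] [382, 286, 18, 18, 270] [ 0.446 -0.396  0.08 ]
red [258.9 289.4] [257, 288, 5, 4, 17] [ 0.284 -0.219  0.08 ]
red [385.3 312.9] [377, 307, 17, 9, 33] [ 0.404 -0.416  0.08 ]
pocket [258.8 195.8] [242, 173, 35, 50, 742] [0.5   0.026 0.06 ]
pocket [292.4 198.4] [280, 187, 27, 27, 391] [ 0.55 -0.04  0.06]
pocket [331.5 364.9] [327, 360, 10, 11, 65] [ 0.269 -0.411  0.06 ]
orange [218.9 202. ] [205, 195, 26, 14, 132] [0.416 0.074 0.06 ]
orange [358.2 338.1] [345, 313, 28, 45, 830] [ 0.341 -0.408  0.06 ]
top tcp [-120.99083073  342.84842903]
red [343.6 167.5] [338, 161, 13, 14, 134] [ 0.582 -0.257  0.08 ]
red [544.7 240.7] [539, 214, 14, 56, 177] [ 0.425 -0.708  0.08 ]
red [170.6 225.7] [166, 216, 11, 20, 126] [0.438 0.127 0.08 ]
red [406.8 228.8] [400, 222, 14, 14, 144] [ 0.444 -0.398  0.08 ]
red [345.6 235.7] [339, 230, 14, 13, 137] [ 0.425 -0.261  0.08 ]
pocket [245.7 178.3] [233, 166, 26, 27, 286] [ 0.556 -0.034  0.06 ]
pocket [204.2 181.7] [191, 168, 27, 28, 307] [0.545 0.061 0.06 ]
pocket [410.  180.5] [402, 173, 18, 16, 214] [ 0.562 -0.416  0.06 ]
pocket [226.9 214.7] [214, 202, 27, 28, 295] [0.47  0.006 0.06 ]
pocket [398.1 298.1] [391, 294, 13, 9, 73] [ 0.292 -0.38   0.06 ]
pocket [311. 307.] [304, 307, 15, 1, 15] [ 0.269 -0.187  0.06 ]
pocket [485.3 331.2] [475, 321, 20, 22, 337] [ 0.225 -0.57   0.06 ]
orange [183.5 236.3] [174, 230, 19, 13, 32] [0.418 0.101 0.06 ]
orange [401.  269.8] [390, 259, 26, 20, 281] [ 0.354 -0.388  0.06 ]
[[-0.951  0.311 -0.   ]
 [ 0.311  0.951 -0.001]
 [-0.    -0.001 -1.   ]]
```

Call:
arm_command:
  moves: [-2.7,-2.4,0,0,-2.7,-2.4,0,0,-2.7,-2.4,0,0,-2.7,-2.4,0,0,-2.7,-2.4,0,0,-2.7,-2.4,0,0,-2.7,-2.4,0,0,-2.7,-2.4,0,0,-2.7,-2.4,0,0,-2.7,-2.4,0,0,-2.7,-2.4,0,0,-2.7,-2.4,0,0]
  fingers: 100
  squeeze: 25

```text
time: 1.1
ee_pos: [0.413, 0.2179, 0.2224]
eef_rot: [0.157, 0.988, 0.0, -0.0]
ft_force: [0.6, 0.9, -0.1]
width: 0.0871
grip_force: 0.0
```

Call:
arm_command:
  moves: [-2.5,-2.3,0,0,-2.5,-2.3,0,0,-2.5,-2.3,0,0,-2.5,-2.3,0,0,0,0,0,6,0,0,0,6,0,0,0,6,0,0,0,6,0,0,0,6,0,0,0,6,0,0,0,6,0,0,0,6]

```text
time: 2.1
ee_pos: [0.4789, 0.1012, 0.2222]
eef_rot: [0.547, 0.837, -0.0, -0.0]
ft_force: [0.2, -1.0, -0.2]
width: 0.087
grip_force: 0.0
```

Call:
arm_command:
  moves: [0,0,0,7,0,0,0,7,0,0,0,7,0,0,0,7,0,0,0,7,0,0,0,7,0,0,0,7,0,0,0,7,0,0,0,7,0,0,0,7,0,0,0,7,0,0,0,7]

```text
time: 3.1
ee_pos: [0.4789, 0.1012, 0.2223]
eef_rot: [0.967, 0.255, -0.0, -0.0]
ft_force: [0.5, -0.1, 0.7]
width: 0.0871
grip_force: 0.0
```

```bash
cat >> h.py <<'E'
def go(*wps):
    """per waypoint (x,y,z[,phi deg]): tool-frame shift in cm at current heading, then turn"""
    s=r.read_state();p=np.array(s["ee_pos"]);M=R.from_quat(s["eef_rot"]).as_matrix()
    print("t",round(s["time"],2),"tcp",p.round(4),"phi",np.degrees(np.arctan2(M[1,1],M[0,1])).round(2),"tilt",M[:2,2].round(3))
    for w in wps:
        w=np.array(w,float);print(w,"shift cm",(M.T@(w[:3]-p)*100).round(2));p=w[:3]
def bottles():
    c=r.camera_info("top");im=r.camera("top")
    c2=r.camera_info("scene");im2=r.camera("scene")
    for cc,ii,n in((c,im,"top"),(c2,im2,"scene")):
        print(n,[onz(cc,*ce,.082)[:2].round(3).tolist() for ce,st in blobs(ii,"red",60)])
    return im,im2
E
python3 - <<'E'
from h import *
bottles()
go((.426,-.26,.15),(.426,-.26,.043))
E
```

```text
top [[0.582, -0.257], [0.425, -0.707], [0.438, 0.126], [0.444, -0.397], [0.425, -0.26]]
scene [[0.438, 0.126], [0.58, -0.258], [0.425, -0.261], [0.444, -0.397]]
t 3.2 tcp [0.4789 0.1011 0.2223] phi -60.24 tilt [-0.001 -0.   ]
[ 0.426 -0.26   0.15 ] shift cm [-22.52  28.72   7.24]
[ 0.426 -0.26   0.043] shift cm [1.00e-02 0.00e+00 1.07e+01]
```

Call:
arm_command:
  moves: [-1.9,2.4,0,0,-1.9,2.4,0,0,-1.9,2.4,0,0,-1.9,2.4,0,0,-1.9,2.4,0.5,0,-1.9,2.4,0.5,0,-1.9,2.4,1,0,-1.9,2.4,1,0,-1.9,2.4,1,0,-1.9,2.4,1,0,-1.9,2.4,1,0,-1.6,2.3,1.2,0]

```text
time: 4.2
ee_pos: [0.4266, -0.2616, 0.1505]
eef_rot: [0.966, 0.26, 0.001, 0.0]
ft_force: [0.4, 0.5, -0.2]
width: 0.087
grip_force: 0.0
```

Call:
arm_command:
  moves: [0,0,0,0,0,0,0,0]

```text
time: 4.37
ee_pos: [0.4261, -0.261, 0.1498]
eef_rot: [0.966, 0.258, -0.001, -0.0]
ft_force: [-0.1, 0.2, 0.4]
width: 0.087
grip_force: 0.0
```

Run:
```python
from h import *
s=r.read_state();c=r.camera_info("wrist");im=r.camera("wrist");cv2.imwrite("pics/w1.png",im[:,:,::-1])
print(c["origin"],[(b[0],b[1],onz(c,*b[0],.085).round(3)) for b in blobs(im,"red",60)])
go((.426,-.26,.043),(.426,-.26,.21),(.47,.006,.21),(.47,.006,.072))
```

```text
[ 0.49304086 -0.22208381  0.311425  ] [(array([392.4,  17.7]), [366, 0, 57, 42, 1930], array([ 0.577, -0.257,  0.085])), (array([274. , 217.4]), [253, 195, 43, 45, 1523], array([ 0.427, -0.258,  0.085])), (array([145.1, 243.8]), [140, 240, 11, 9, 79], array([ 0.36 , -0.184,  0.085])), (array([425.2, 269.5]), [412, 257, 26, 25, 518], array([ 0.449, -0.381,  0.085]))]
t 4.42 tcp [ 0.4269 -0.2597  0.1502] phi -59.96 tilt [-0.001  0.   ]
[ 0.426 -0.26   0.043] shift cm [-0.08 -0.02 10.72]
[ 0.426 -0.26   0.21 ] shift cm [-2.00e-02 -1.00e-02 -1.67e+01]
[0.47  0.006 0.21 ] shift cm [ 17.13 -20.82  -0.  ]
[0.47  0.006 0.072] shift cm [1.00e-02 1.00e-02 1.38e+01]
```

View pics/w1.png

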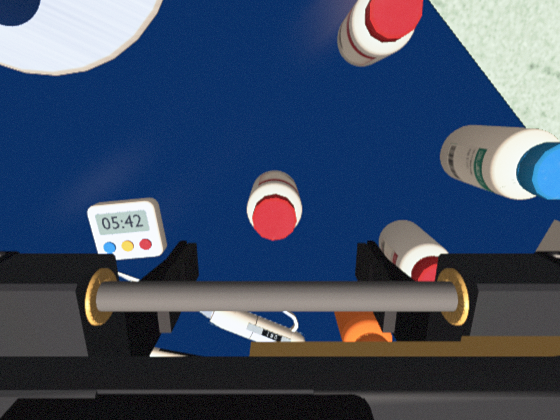

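Wrist view: the target bottle's cap at (274,217), centred between the fingers; blue bottle and timer are clear of them.

Call:
arm_command:
  moves: [0,0,1.8,0,0,0,1.8,0,0,0,1.8,0,0,0,1.8,0,0,0,1.8,0,0,0,1.7,0,0,0,0,0]

```text
time: 5.0
ee_pos: [0.4263, -0.2573, 0.0412]
eef_rot: [0.966, 0.26, -0.001, -0.001]
ft_force: [-0.5, 0.3, 0.6]
width: 0.0871
grip_force: 0.0
```

Call:
arm_command:
  moves: [0,0,0,0,0,0,0,0,0,0,0,0,0,0,0,0,0,0,0,0,0,0,0,0,0,0,0,0,0,0,0,0]
  fingers: 30

```text
time: 5.67
ee_pos: [0.4272, -0.2596, 0.0436]
eef_rot: [0.966, 0.258, 0.0, -0.0]
ft_force: [0.6, 0.9, 1.1]
width: 0.0436
grip_force: 24.9
```

Call:
arm_command:
  moves: [0,0,-2.8,0,0,0,-2.8,0,0,0,-2.8,0,0,0,-2.8,0,0,0,-2.8,0,0,0,-2.7,0]

```text
time: 6.17
ee_pos: [0.4267, -0.2598, 0.2118]
eef_rot: [0.966, 0.258, -0.0, -0.0]
ft_force: [1.2, 0.1, -2.3]
width: 0.0435
grip_force: 24.9
```

Call:
arm_command:
  moves: [1.3,-2.1,0,0,1.3,-2.1,0,0,1.3,-2.1,0,0,1.3,-2.1,0,0,1.3,-2.1,0,0,1.3,-2.1,0,0,1.3,-2.1,0,0,1.3,-2.1,0,0,1.3,-2.1,0,0,1.3,-2.0,0,0,0,0,0,0,0,0,0,0]

```text
time: 7.17
ee_pos: [0.4354, -0.013, 0.2102]
eef_rot: [0.966, 0.259, -0.0, 0.0]
ft_force: [0.0, -0.7, -2.0]
width: 0.0433
grip_force: 24.9
```

Run:
```python
from h import *
c=r.camera_info("wrist");im=r.camera("wrist");cv2.imwrite("pics/w2.png",im[:,:,::-1])
print(r.read_state()["width"])
for n,l in(("pocket",300),):
  for ce,st in blobs(im,n,l):
    print(ce,st,onz(c,*ce,.06).round(4))
print("proj axis,P0,P1,P2",[proj(c,p).round(0) for p in((.524,.011,.028),(.556,-.034,.068),(.545,.061,.068),(.47,.006,.068))])
go((.47,.006,.21))
```

```text
0.04331490559357932
[266.3  37.8] [229, 0, 76, 84, 2276] [0.551  0.0645 0.06  ]
[176.7  32.1] [147, 15, 58, 48, 441] [0.5159 0.134  0.06  ]
[140.5  69.4] [86, 33, 107, 70, 1762] [0.4724 0.1493 0.06  ]
[430.3  62.3] [408, 40, 50, 51, 654] [ 0.607  -0.0714  0.06  ]
[365.9  89. ] [327, 52, 75, 77, 2071] [ 0.5598 -0.0345  0.06  ]
[134.4 183.5] [0, 73, 259, 206, 12390] [0.3731 0.113  0.06  ]
[434.2 188.3] [296, 73, 256, 207, 11804] [ 0.5173 -0.1457  0.06  ]
[277.9 153.4] [244, 119, 69, 69, 1727] [0.4694 0.0055 0.06  ]
[501.6 203.1] [478, 191, 47, 27, 362] [ 0.5391 -0.2136  0.06  ]
[242.8 330. ] [225, 312, 60, 29, 389] [ 0.2773 -0.0601  0.06  ]
proj axis,P0,P1,P2 [array([300., 100.]), array([365.,  92.]), array([266.,  45.]), array([278., 154.])]
t 7.22 tcp [ 0.4354 -0.0141  0.2103] phi -60.07 tilt [-0.001 -0.   ]
[0.47  0.006 0.21 ] shift cm [ 4.   -0.01  0.02]
```

View pics/w2.png

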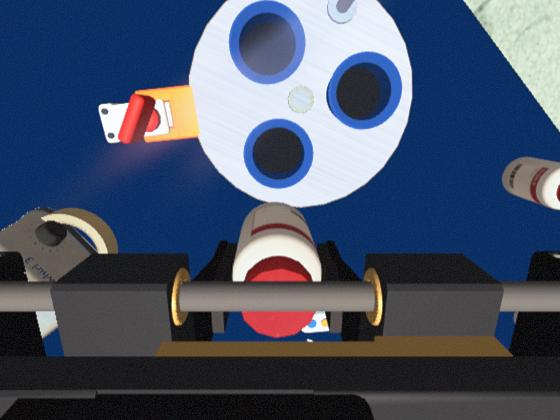

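P2 rim ellipse centred at (278.5,153.5), as projected (278,154); the wing lies at (137,118); bottle held upright.

Call:
arm_command:
  moves: [1,0,0,0,1,0,0,0,1,0,0,0,1,0,0,0,0,0,2,0,0,0,2,0,0,0,2,0,0,0,0,0]

```text
time: 7.88
ee_pos: [0.4688, 0.0061, 0.1471]
eef_rot: [0.966, 0.258, -0.003, 0.0]
ft_force: [-1.0, 0.5, -2.0]
width: 0.0433
grip_force: 24.9
```

Run:
```python
from h import *
c=r.camera_info("wrist");im=cv2.imread("pics/w2.png")
c2=dict(c) 
# w2 view pose = same attitude, TCP moved: shift of origin
s=r.read_state();off=np.array([.4354,-.0141,.2103])-s["ee_pos"];c2["origin"]=np.array(c["origin"])+off
for n,u in(("P2",(278.5,153.5)),("P0",(364.5,90.5)),("P1",(267,42))):print(n,onz(c2,*u,.068).round(4))
go((.47,.006,.072))
```

```text
P2 [0.4699 0.004  0.068 ]
P0 [ 0.5559 -0.0342  0.068 ]
P1 [0.5467 0.0598 0.068 ]
t 7.88 tcp [0.4688 0.0061 0.1471] phi -60.08 tilt [-0.005 -0.002]
[0.47  0.006 0.072] shift cm [0.14 0.07 7.51]
```

Call:
arm_command:
  moves: [0,0.1,1.3,0,0,0,1.3,0,0,0,1.3,0,0,0,1.3,0,0,0,1.3,0,0,0,1.2,0,0,0,0,0,0,0,0,0]

```text
time: 8.55
ee_pos: [0.4713, 0.0054, 0.074]
eef_rot: [0.966, 0.258, -0.0, 0.0]
ft_force: [0.9, 0.6, -2.3]
width: 0.0436
grip_force: 24.9
```

Call:
arm_command:
  moves: [0,0,0,0,0,0,0,0,0,0,0,0,0,0,0,0,0,0,-1,0,0,0,-2,0,0,0,-2.7,0,0,0,-2.7,0,0,0,-2.7,0,0,0,-2.7,0,0,0,0,0]
  fingers: 80

```text
time: 9.47
ee_pos: [0.4732, 0.0053, 0.2174]
eef_rot: [0.966, 0.258, 0.004, -0.0]
ft_force: [0.6, 0.1, 1.0]
width: 0.0695
grip_force: 0.0
```

Run:
```python
from h import *
im,i2=bottles()
cv2.imwrite("pics/t2.png",cv2.resize(im[120:300,140:440,::-1],None,fx=2.5,fy=2.5))
go((.582,-.257,.15),(.444,-.397,.15))
```

```text
top [[0.582, -0.257], [0.425, -0.707], [0.444, -0.397]]
scene [[0.438, 0.126], [0.496, 0.034], [0.58, -0.258], [0.444, -0.397]]
t 9.57 tcp [0.4714 0.0054 0.213 ] phi -60.1 tilt [0.003 0.001]
[ 0.582 -0.257  0.15 ] shift cm [-3.51 28.25  6.3 ]
[ 0.444 -0.397  0.15 ] shift cm [-18.94   5.26  -0.05]
```

View pics/t2.png

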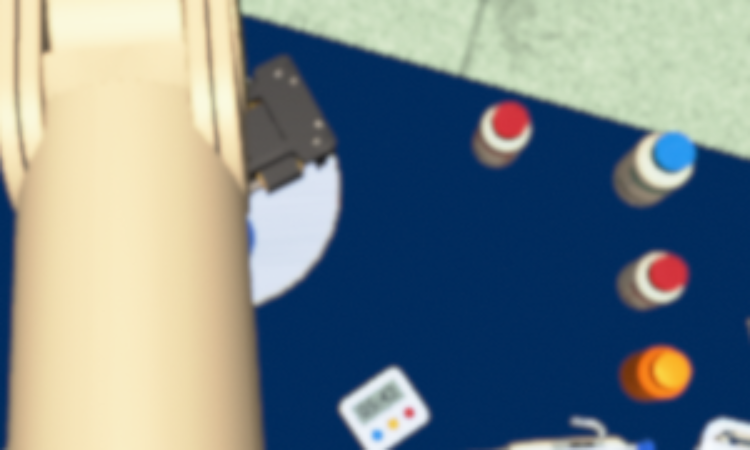

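The arm hides the carousel; the remaining red caps are unmoved at (511,120) and (667,273) of the crop.

Call:
arm_command:
  moves: [-0.3,2.4,0,0,-0.3,2.4,0,0,-0.3,2.4,0,0,-0.3,2.4,0,0,-0.3,2.4,0,0,-0.3,2.4,0,0,-0.3,2.4,0,0,-0.3,2.4,0,0,-0.3,2.4,1,0,-0.3,2.4,2,0,-0.3,2.4,2,0,-0.2,1.9,1.3,0]
  fingers: 100

```text
time: 10.57
ee_pos: [0.5805, -0.2589, 0.1454]
eef_rot: [0.966, 0.258, -0.002, -0.001]
ft_force: [-0.1, 1.1, 0.1]
width: 0.0871
grip_force: 0.0
```

Call:
arm_command:
  moves: [0,0,0,0,0,0,0,0]

```text
time: 10.73
ee_pos: [0.5802, -0.2582, 0.1467]
eef_rot: [0.966, 0.257, -0.002, -0.0]
ft_force: [0.1, 0.4, 0.9]
width: 0.0871
grip_force: 0.0
```

Run:
```python
from h import *
c=r.camera_info("wrist");im=r.camera("wrist")
print([(b[0],b[1],onz(c,*b[0],.085).round(3)) for b in blobs(im,"red",300)])
go((.581,-.257,.043))
```

```text
[(array([275.2, 216.3]), [254, 194, 43, 45, 1575], array([ 0.583, -0.255,  0.085]))]
t 10.78 tcp [ 0.581  -0.2573  0.1478] phi -60.13 tilt [-0.002  0.   ]
[ 0.581 -0.257  0.043] shift cm [ 3.000e-02 -1.000e-02  1.048e+01]
```

Aligned; descend, grip, lift.

Call:
arm_command:
  moves: [0.1,0,1.8,0,0,0,1.8,0,0,0,1.8,0,0,0,1.8,0,0,0,1.8,0,0,0,1.5,0,0,0,0,0]

```text
time: 11.37
ee_pos: [0.5813, -0.2545, 0.0414]
eef_rot: [0.966, 0.259, -0.001, -0.001]
ft_force: [-0.6, -0.4, 0.3]
width: 0.0873
grip_force: 0.0
```

Call:
arm_command:
  moves: [0,0,0,0,0,0,0,0,0,0,0,0,0,0,0,0,0,0,0,0,0,0,0,0,0,0,0,0,0,0,0,0]
  fingers: 30

```text
time: 12.03
ee_pos: [0.5825, -0.2569, 0.0436]
eef_rot: [0.966, 0.258, 0.0, -0.0]
ft_force: [-0.8, 0.5, 1.5]
width: 0.0438
grip_force: 25.0
```

Call:
arm_command:
  moves: [0,0,-2.8,0,0,0,-2.8,0,0,0,-2.8,0,0,0,-2.8,0,0,0,-2.8,0,0,0,-2.8,0,0,0,0,0]

```text
time: 12.62
ee_pos: [0.5842, -0.2583, 0.2171]
eef_rot: [0.966, 0.258, 0.003, 0.002]
ft_force: [1.5, -1.0, -1.2]
width: 0.0435
grip_force: 25.0
```

Run:
```python
from h import *
go((.556,-.034,.21))
```

```text
t 12.62 tcp [ 0.5842 -0.2583  0.2171] phi -60.12 tilt [ 0.007 -0.002]
[ 0.556 -0.034  0.21 ] shift cm [  8.73 -20.86   0.65]
```

Call:
arm_command:
  moves: [0.9,-2.1,0,0,0.9,-2.1,0,0,0.9,-2.1,0,0,0.9,-2.1,0,0,0.9,-2.1,0,0,0.9,-2.1,0,0,0.9,-2.1,0,0,0.9,-2.1,0,0,0.9,-2.0,0,0,0.8,-1.8,0,0,0,0,0,0,0,0,0,0]

```text
time: 13.62
ee_pos: [0.5565, -0.0327, 0.2108]
eef_rot: [0.966, 0.259, -0.001, -0.0]
ft_force: [-0.1, -0.3, -2.2]
width: 0.0436
grip_force: 25.0
```

Call:
arm_command:
  moves: [0,0,2,0,0,0,2,0,0,0,2,0,0,0,0,0,0,0,0,0]

```text
time: 14.03
ee_pos: [0.5562, -0.0351, 0.1509]
eef_rot: [0.966, 0.257, -0.001, 0.0]
ft_force: [0.4, -0.2, -1.9]
width: 0.0435
grip_force: 25.0
```

Run:
```python
from h import *
c=r.camera_info("wrist");im=r.camera("wrist");cv2.imwrite("pics/w3.png",im[:,:,::-1])
go((.556,-.034,.0725))
```

```text
t 14.08 tcp [ 0.557 -0.035  0.152] phi -60.17 tilt [-0.    -0.001]
[ 0.556  -0.034   0.0725] shift cm [-0.04 -0.14  7.95]
```

View pics/w3.png

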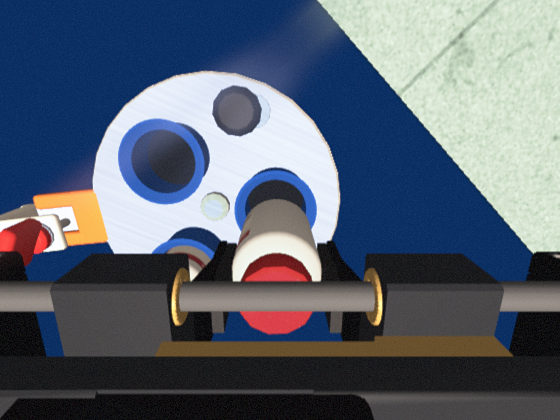

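Bottle over its pocket (ring centre ~(276,200)), the crank at (237,110), and bottle one standing in its pocket at (195,255).

Call:
arm_command:
  moves: [0,-0.1,1.3,0,0,0,1.3,0,0,0,1.3,0,0,0,1.3,0,0,0,1.3,0,0,0,1.3,0,0,0,0,0,0,0,0,0]

```text
time: 14.75
ee_pos: [0.5566, -0.0334, 0.0739]
eef_rot: [0.966, 0.258, -0.0, 0.0]
ft_force: [0.3, -0.7, -1.5]
width: 0.0432
grip_force: 25.0
```

Call:
arm_command:
  moves: [0,0,0,0,0,0,0,0,0,0,0,0,0,0,0,0,0,0,-1,0,0,0,-2,0,0,0,-2.7,0,0,0,-2.7,0,0,0,-2.7,0,0,0,-2.7,0,0,0,0,0]
  fingers: 80

```text
time: 15.67
ee_pos: [0.5588, -0.0336, 0.2178]
eef_rot: [0.966, 0.258, 0.004, 0.0]
ft_force: [-0.1, 0.1, 0.3]
width: 0.0698
grip_force: 0.0
```

Run:
```python
from h import *
bottles()
go((.444,-.397,.15))
```

```text
top [[0.425, -0.707], [0.444, -0.397]]
scene [[0.438, 0.126], [0.585, -0.005], [0.496, 0.034], [0.444, -0.397]]
t 15.77 tcp [ 0.557  -0.0332  0.2131] phi -60.1 tilt [0.003 0.001]
[ 0.444 -0.397  0.15 ] shift cm [-27.95  25.9    6.25]
```

Call:
arm_command:
  moves: [-2.4,2.2,0,0,-2.4,2.2,0,0,-2.4,2.2,0,0,-2.4,2.2,0,0,-2.4,2.2,0,0,-2.4,2.2,0,0,-2.4,2.2,0,0,-2.4,2.2,0,0,-2.4,2.2,1,0,-2.4,2.2,2,0,-2.4,2.2,2,0,-1.5,1.7,1.3,0]
  fingers: 100

```text
time: 16.77
ee_pos: [0.4407, -0.3989, 0.146]
eef_rot: [0.966, 0.257, -0.001, -0.001]
ft_force: [0.0, 0.9, 0.6]
width: 0.0873
grip_force: 0.0
```

Call:
arm_command:
  moves: [0,0,0,0,0,0,0,0]

```text
time: 16.93
ee_pos: [0.4418, -0.3975, 0.1468]
eef_rot: [0.967, 0.256, -0.002, -0.001]
ft_force: [0.5, 1.5, 0.5]
width: 0.0871
grip_force: 0.0
```

Run:
```python
from h import *
c=r.camera_info("wrist");im=r.camera("wrist")
print([(b[0],b[1],onz(c,*b[0],.085).round(3)) for b in blobs(im,"red",300)])
go((.444,-.397,.043))
```

```text
[(array([277.3, 214.9]), [256, 192, 44, 46, 1579], array([ 0.446, -0.395,  0.085]))]
t 16.98 tcp [ 0.4431 -0.3965  0.1477] phi -60.15 tilt [-0.002  0.001]
[ 0.444 -0.397  0.043] shift cm [ 0.06  0.11 10.47]
```

Call:
arm_command:
  moves: [0.1,0.1,1.8,0,0,0,1.8,0,0,0,1.8,0,0,0,1.8,0,0,0,1.8,0,0,0,1.5,0,0,0,0,0]

```text
time: 17.57
ee_pos: [0.445, -0.3943, 0.0411]
eef_rot: [0.966, 0.259, -0.001, -0.002]
ft_force: [-0.6, 0.4, -0.2]
width: 0.0871
grip_force: 0.0
```

Call:
arm_command:
  moves: [0,0,0,0,0,0,0,0,0,0,0,0,0,0,0,0,0,0,0,0,0,0,0,0,0,0,0,0,0,0,0,0]
  fingers: 30

```text
time: 18.23
ee_pos: [0.4451, -0.3971, 0.0436]
eef_rot: [0.966, 0.258, 0.0, -0.0]
ft_force: [0.4, 0.9, 1.6]
width: 0.0439
grip_force: 25.0
```

Call:
arm_command:
  moves: [0,0,-2.8,0,0,0,-2.8,0,0,0,-2.8,0,0,0,-2.8,0,0,0,-2.8,0,0,0,-2.8,0,0,0,0,0,0,0,0,0]

```text
time: 18.9
ee_pos: [0.4454, -0.3975, 0.2124]
eef_rot: [0.966, 0.258, 0.001, 0.001]
ft_force: [-0.4, 0.4, -3.6]
width: 0.0436
grip_force: 25.0
```

Run:
```python
from h import *
go((.5,-.1,.21),(.5465,.060,.21))
```

```text
t 18.9 tcp [ 0.4454 -0.3975  0.2124] phi -60.1 tilt [ 0.002 -0.001]
[ 0.5  -0.1   0.21] shift cm [ 19.56 -23.07   0.23]
[0.5465 0.06   0.21  ] shift cm [ 12.01 -11.55  -0.  ]
```

Call:
arm_command:
  moves: [2.4,-2.7,0,0,2.4,-2.7,0,0,2.4,-2.7,0,0,2.4,-2.7,0,0,2.4,-2.7,0,0,2.4,-2.7,0,0,2.4,-2.7,0,0,2.4,-2.7,0,0,2.4,-2.7,0,0,2.4,-2.7,0,0,2.4,-2.7,0,0,2.4,-2.7,0,0]

```text
time: 19.9
ee_pos: [0.5322, 0.0292, 0.2098]
eef_rot: [0.966, 0.258, -0.001, -0.0]
ft_force: [1.1, 0.0, -2.6]
width: 0.0434
grip_force: 25.0
```

Call:
arm_command:
  moves: [1.4,-1.1,0,0,1.4,-1.1,0,0,0,0,0,6.8,0,0,0,6.8,0,0,0,6.8,0,0,0,6.8,0,0,0,6.8,0,0,0,6.8,0,0,0,6.8,0,0,0,6.8,0,0,0,6.8,0,0,0,0]

```text
time: 20.9
ee_pos: [0.5461, 0.0594, 0.2105]
eef_rot: [0.962, -0.273, -0.001, 0.001]
ft_force: [0.6, -0.8, -2.4]
width: 0.0435
grip_force: 25.0
```

Call:
arm_command:
  moves: [0,0,2,0,0,0,2,0,0,0,2,0,0,0,0,0,0,0,0,0]

```text
time: 21.32
ee_pos: [0.5458, 0.0597, 0.1508]
eef_rot: [0.963, -0.269, -0.001, 0.001]
ft_force: [0.2, 0.5, -1.0]
width: 0.0434
grip_force: 25.0
```

Run:
```python
from h import *
c=r.camera_info("wrist");im=r.camera("wrist");cv2.imwrite("pics/w4.png",im[:,:,::-1])
go((.546,.060,.0725))
print(r.read_state()["joint_positions"].round(2), proj(c,(.546,.06,.068)))
```

```text
t 21.37 tcp [0.5466 0.0599 0.1519] phi -121.22 tilt [-0. -0.]
[0.546  0.06   0.0725] shift cm [-0.06  0.02  7.94]
[-0.79  0.25  0.69  1.79 -0.17  1.17 -2.16] [275.42151418 212.89131445]
```

View pics/w4.png

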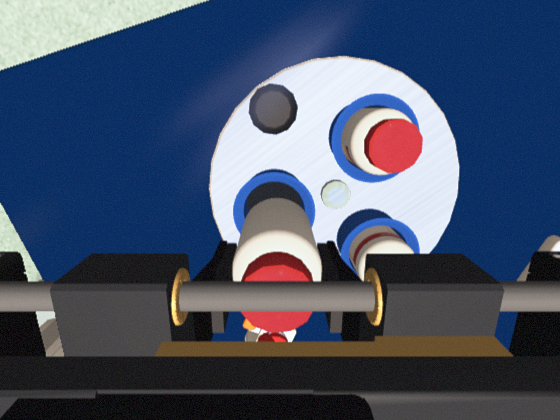

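Two bottles stand in their pockets; the third hangs over its ring (centre ~(275,211)); crank at (273,108).

Call:
arm_command:
  moves: [0,0,1.3,0,0,0,1.3,0,0,0,1.3,0,0,0,1.3,0,0,0,1.3,0,0,0,1.3,0,0,0,0,0,0,0,0,0]

```text
time: 22.03
ee_pos: [0.5466, 0.0603, 0.0739]
eef_rot: [0.963, -0.269, -0.0, 0.0]
ft_force: [-0.1, 1.5, -2.2]
width: 0.044
grip_force: 25.0
```

Call:
arm_command:
  moves: [0,0,0,0,0,0,0,0,0,0,0,0,0,0,0,0,0,0,-1,0,0,0,-2,0,0,0,-2.7,0,0,0,-2.7,0,0,0,-2.7,0,0,0,-2.7,0,0,0,0,0]
  fingers: 80

```text
time: 22.95
ee_pos: [0.5489, 0.0603, 0.2176]
eef_rot: [0.963, -0.27, 0.003, -0.002]
ft_force: [0.7, -0.9, 0.0]
width: 0.0697
grip_force: 0.0
```

Run:
```python
from h import *
go((.438,.127,.17))
```

```text
t 22.95 tcp [0.5489 0.0603 0.2176] phi -121.33 tilt [0.008 0.003]
[0.438 0.127 0.17 ] shift cm [-12.97   0.1    4.7 ]
```

Call:
arm_command:
  moves: [0,0,0,-7.1,0,0,0,-7.1,0,0,0,-7.1,0,0,0,-7.1,0,0,0,-7.1,0,0,0,-7.1,0,0,0,-7.1,0,0,0,-7.1,0,0,0,-7.1,0,0,0,-7.1,0,0,0,-7.1,0,0,0,-7.1]

```text
time: 23.95
ee_pos: [0.5465, 0.0602, 0.2121]
eef_rot: [0.89, 0.456, 0.0, 0.0]
ft_force: [0.7, -0.5, 0.4]
width: 0.0696
grip_force: 0.0
```

Call:
arm_command:
  moves: [0,0,0,-7.1,0,0,0,-7.1,0,0,0,-7.1,0,0,0,-7.1,0,0,0,-7.1,0,0,0,-7.1,0,0,0,-7.1,0,0,0,-7.1,0,0,0,-7.1,0,0,0,-7.1,0,0,0,-7.1,0,0,0,-7.1]

```text
time: 24.95
ee_pos: [0.5465, 0.0601, 0.2121]
eef_rot: [0.347, 0.938, 0.0, 0.0]
ft_force: [-0.1, 0.0, -0.5]
width: 0.0699
grip_force: 0.0
```

Call:
arm_command:
  moves: [0,0,0,-6.8,0,0,0,-6.8,0,0,0,-6.8,0,0,0,-6.8,0,0,0,-6.8,0,0,0,-6.8,1.4,1.7,0,0,1.4,1.7,0,0,1.4,1.7,0,0,1.4,1.6,0,0,0,0,0,0,0,0,0,0]

```text
time: 25.95
ee_pos: [0.4903, 0.1281, 0.2122]
eef_rot: [-0.0, 1.0, 0.0, 0.0]
ft_force: [0.5, -1.2, 1.0]
width: 0.07
grip_force: 0.0
```

Run:
```python
from h import *
c=r.camera_info("wrist");im=r.camera("wrist");cv2.imwrite("pics/w5.png",im[:,:,::-1])
print([(b[0],b[1],onz(c,*b[0],.095).round(3)) for b in blobs(im,"red",200)])
go((.438,.127,.067))
```

```text
[(array([275.2, 141. ]), [263, 117, 25, 50, 804], array([0.436, 0.127, 0.095])), (array([131.5, 185.4]), [109, 167, 44, 38, 1213], array([0.475, 0.   , 0.095]))]
t 26.0 tcp [0.4908 0.1272 0.2121] phi 89.92 tilt [0.001 0.   ]
[0.438 0.127 0.067] shift cm [ 5.3  -0.02 14.5 ]
```

View pics/w5.png

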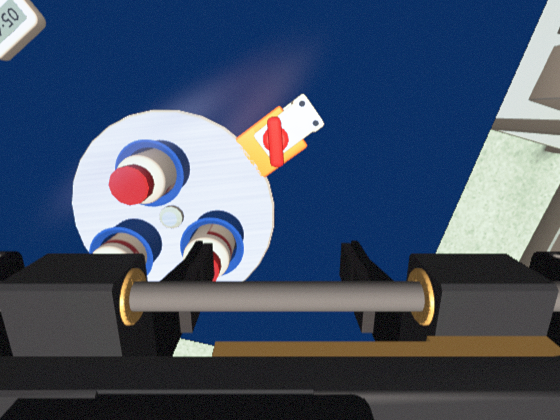

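Wing bar runs from (271,117) to (279,165), centre (275,141): about 9.5° off world x. I'll turn and hover above it.

Call:
arm_command:
  moves: [1.8,0,0,-3.2,1.8,0,0,-3.2,1.8,0.2,0,-3.2,0,0.5,2,0,0,0,2,0,0,0,2,0,0,0,2,0,0,0,1,0,0,0,0,0,0,0,0,0]
  fingers: 50

```text
time: 26.83
ee_pos: [0.436, 0.1309, 0.1219]
eef_rot: [-0.082, 0.997, -0.0, -0.0]
ft_force: [0.3, -0.9, 0.3]
width: 0.0434
grip_force: 0.0
```

Run:
```python
from h import *
c=r.camera_info("wrist");im=r.camera("wrist");cv2.imwrite("pics/w6.png",im[:,:,::-1])
for b in blobs(im,"red",200):
    print(b[0],b[1])
m=mask(im,"red");m[:, :200]=0;m[:,400:]=0
ct=max(cv2.findContours(m,0,2)[0],key=cv2.contourArea);print(cv2.minAreaRect(ct))
print(proj(c,(.437,.127,.102)),proj(c,(.437,.127,.07)))
go((.437,.127,.073))
```

```text
[270.2 235.1] [255, 201, 33, 72, 1553]
[ 53.6 259.1] [23, 238, 67, 44, 2013]
((271.0, 236.5), (71.0, 32.0), 90.0)
[269.56791848 246.0922397 ] [270.52916938 227.93059628]
t 26.88 tcp [0.4364 0.1312 0.1225] phi 99.46 tilt [0.001 0.   ]
[0.437 0.127 0.073] shift cm [ 0.02 -0.43  4.95]
```

View pics/w6.png

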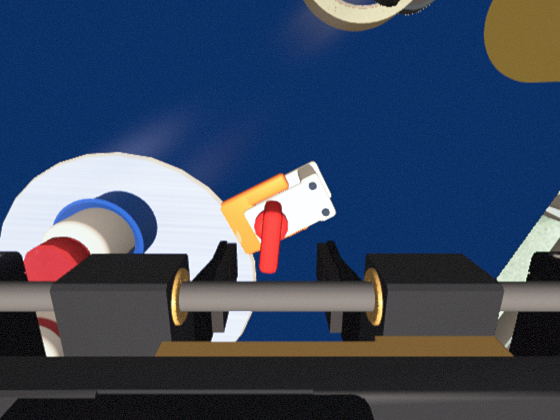

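Bar from (272,205) to (268,270), about 3° off the tool's x and 4 mm to the left; correcting and descending.

Call:
arm_command:
  moves: [0,-0.4,0,3,0,0,1.2,0,0,0,1.2,0,0,0,1.2,0,0,0,1.2,0,0,0,0,0,0,0,0,0]

```text
time: 27.47
ee_pos: [0.4368, 0.1276, 0.0744]
eef_rot: [-0.057, 0.998, 0.0, 0.0]
ft_force: [0.4, 0.4, 1.0]
width: 0.0431
grip_force: 0.0
```

Call:
arm_command:
  moves: [0,0,0,0,0,0,0,0,0,0,0,0,0,0,0,0,0,0,0,0,0,0,0,0,0,0,0,0,0,0,0,0]
  fingers: 0
  squeeze: 25

```text
time: 28.13
ee_pos: [0.4365, 0.1272, 0.0736]
eef_rot: [-0.057, 0.998, -0.0, 0.0]
ft_force: [0.7, -1.6, 1.3]
width: 0.0122
grip_force: 25.0
```

Run:
```python
from h import *
go((.437,.127,.073));s=r.read_state();print(s["ft_force"],s["torque"],s["width"],s["joint_positions"].round(2))
```

```text
t 28.13 tcp [0.4365 0.1272 0.0736] phi 96.49 tilt [ 0. -0.]
[0.437 0.127 0.073] shift cm [-0.05 -0.02  0.06]
[ 0.66300951 -1.6002086   1.32189217] [-0.47821758 -0.21509422 -0.00831771] 0.012206362910155727 [-0.62  0.1   0.25  2.08 -0.03  0.96  1.33]
```

Call:
arm_command:
  moves: [0,0,-0.04,5,0,0,-0.04,5,0,0,-0.04,5,0,0,-0.04,5,0,0,-0.04,5,0,0,-0.04,5,0,0,-0.04,5,0,0,-0.04,5,0,0,-0.04,5,0,0,-0.04,5,0,0,-0.04,5,0,0,-0.04,5]

```text
time: 29.13
ee_pos: [0.4367, 0.1277, 0.0784]
eef_rot: [0.452, 0.892, 0.0, 0.0]
ft_force: [2.7, 0.2, -2.3]
width: 0.0119
grip_force: 25.0
```

Run:
```python
from h import *
go((.437,.127,.073));s=r.read_state();print(s["ft_force"],s["torque"],s["width"],s["joint_positions"].round(2))
```

```text
t 29.13 tcp [0.4367 0.1277 0.0784] phi 36.27 tilt [0.001 0.   ]
[0.437 0.127 0.073] shift cm [-0.08 -0.02  0.54]
[ 2.74550036  0.20301677 -2.34788998] [ 0.02705793 -0.71733757  0.00916726] 0.011851947943656415 [-0.68  0.1   0.31  2.08 -0.04  0.97  0.28]
```

Turning freely and rising; continue.

Call:
arm_command:
  moves: [0,0,-0.04,5,0,0,-0.04,5,0,0,-0.04,5,0,0,-0.04,5,0,0,-0.04,5,0,0,-0.04,5,0,0,-0.04,5,0,0,-0.04,5,0,0,-0.04,5,0,0,-0.04,5,0,0,-0.04,5,0,0,-0.04,5]

```text
time: 30.13
ee_pos: [0.4374, 0.1278, 0.0833]
eef_rot: [0.837, 0.547, 0.001, 0.0]
ft_force: [5.4, 0.9, -5.7]
width: 0.0117
grip_force: 25.0
```

Call:
arm_command:
  moves: [0,0,-0.04,5,0,0,-0.04,5,0,0,-0.04,5,0,0,-0.04,5,0,0,-0.04,5,0,0,-0.04,5,0,0,-0.04,5,0,0,0,2,0,0,0,2,0,0,0,2]

```text
time: 30.97
ee_pos: [0.4377, 0.1275, 0.0863]
eef_rot: [0.976, 0.22, 0.001, 0.0]
ft_force: [5.4, -0.8, -2.0]
width: 0.0117
grip_force: 25.0
```

Run:
```python
from h import *
go((.437,.127,.073));s=r.read_state();print(s["ft_force"],s["torque"],s["width"],s["joint_positions"].round(2))
```

```text
t 30.97 tcp [0.4377 0.1275 0.0863] phi -64.59 tilt [0.003 0.   ]
[0.437 0.127 0.073] shift cm [-0.09  0.01  1.33]
[ 5.41740145 -0.76910129 -1.98600362] [-0.38769498 -1.22516311  0.43423007] 0.011666393584397817 [-0.77  0.08  0.4   2.07 -0.04  0.99 -1.47]
```

Call:
arm_command:
  moves: [0,0,0,0,0,0,0,0,0,0,0,0,0,0,0,0,0,0,-2,0,0,0,-3,0,0,0,-4,0,0,0,-3,0,0,0,0,0,0,0,0,0]
  fingers: 45

```text
time: 31.8
ee_pos: [0.437, 0.128, 0.2075]
eef_rot: [0.975, 0.221, 0.002, -0.001]
ft_force: [-0.7, -0.4, -0.7]
width: 0.0388
grip_force: 0.0
```

Run:
```python
from h import *
go((.58,.04,.2),(.614,.019,.2))
c=r.camera_info("wrist");im=r.camera("wrist");cv2.imwrite("pics/w7.png",im[:,:,::-1])
```

```text
t 31.8 tcp [0.437  0.128  0.2075] phi -64.46 tilt [0.003 0.002]
[0.58 0.04 0.2 ] shift cm [ 9.1  14.11  0.77]
[0.614 0.019 0.2  ] shift cm [2.16 3.36 0.  ]
```

View pics/w7.png

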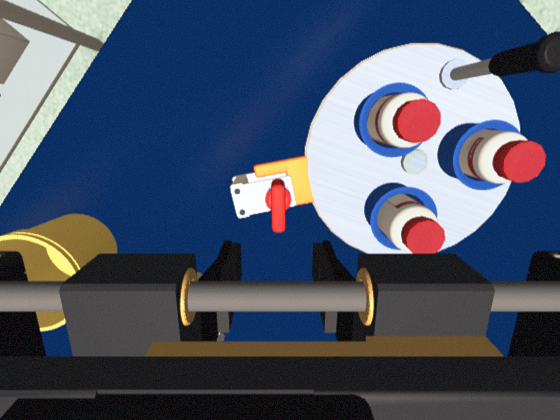

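All three bottles stand in pockets; the wing at (278,205) lies along the tool's x; the crank's top is at (548,52).

Call:
arm_command:
  moves: [0.9,2.2,0,0,0.9,2.2,0,0,0.9,2.2,0,0,0.9,2.2,0,0,0.9,2.2,0,0,0.9,2.2,0,0,0.9,2.2,0,0,0.9,2.1,0,0,0,0,0,0,0,0,0,0]

```text
time: 32.68
ee_pos: [0.5761, -0.0005, 0.2041]
eef_rot: [0.976, 0.22, -0.002, 0.0]
ft_force: [-0.7, -0.2, -0.4]
width: 0.0391
grip_force: 0.0
```

Run:
```python
from h import *
c=r.camera_info("wrist");im=r.camera("wrist");cv2.imwrite("pics/w8.png",im[:,:,::-1])
g=cv2.cvtColor(im,cv2.COLOR_RGB2GRAY)
n,l,st,ce=cv2.connectedComponentsWithStats((g<75).astype(np.uint8))
for i in range(1,n):
    if 150<st[i][4]<8000: print(ce[i].round(1),st[i],onz(c,*ce[i],.154).round(4))
print(proj(c,(.614,.019,.154)))
go((.614,.019,.2))
```

```text
[272.3 161.2] [256 144  33  37 462] [0.6163 0.0218 0.154 ]
[291.9 194.4] [273 190  42  16 160] [6.016e-01 3.000e-04 1.540e-01]
[274.73172828 166.16562072]
t 32.73 tcp [0.5758 0.0006 0.2043] phi -64.52 tilt [-0.003 -0.001]
[0.614 0.019 0.2  ] shift cm [ 4.24 -0.02  0.42]
```

View pics/w8.png

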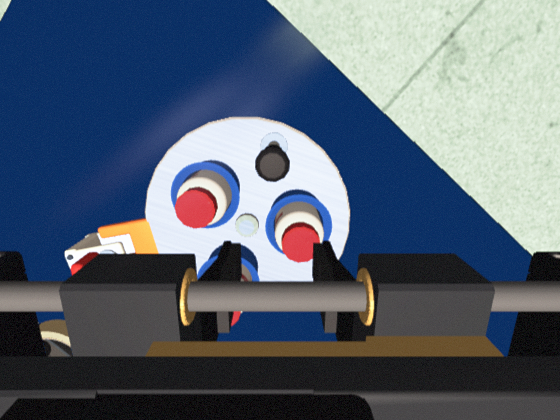

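Crank top at (272,162), between the fingers' line; bottles at (197,205), (300,240), third below. Going over and gripping.

Call:
arm_command:
  moves: [1.1,0,0,0,1.1,-0.1,0,0,1.1,0,0,0,1,0,0,0,0,0,2,0,0,0,2,0,0,0,2,0,0,0,1.5,0,0,0,1,0,0,0,0,0,0,0,0,0]

```text
time: 33.65
ee_pos: [0.6146, 0.0206, 0.1209]
eef_rot: [0.975, 0.221, -0.0, -0.0]
ft_force: [0.5, -0.8, 0.3]
width: 0.0389
grip_force: 0.0
```

Call:
arm_command:
  moves: [0,0,0,0,0,0,0,0,0,0,0,0,0,0,0,0,0,0,0,0,0,0,0,0]
  fingers: 0
  squeeze: 15

```text
time: 34.15
ee_pos: [0.6154, 0.0201, 0.1217]
eef_rot: [0.975, 0.221, 0.0, -0.0]
ft_force: [-1.7, 0.5, 5.3]
width: 0.0212
grip_force: 14.5
```

Run:
```python
from h import *
go((.614,.020,.119));s=r.read_state();print(s["ft_force"],s["torque"],s["width"],s["joint_positions"].round(2))
ax=np.array([.5242,.0103]);a0=np.radians(5.6);M=R.from_quat(s["eef_rot"]).as_matrix()
for k in range(8):
    print("call",k+1)
    out=[]
    for i in range(12):
        a=[a0+np.radians(3.75*(12*k+i+j)) for j in(0,1)]
        d=.09*np.array([np.cos(a[1])-np.cos(a[0]),np.sin(a[1])-np.sin(a[0]),0])
        out.append((M[:,:2].T@d*100).round(2).tolist())
    print(out)
```

```text
t 34.15 tcp [0.6154 0.0201 0.1217] phi -64.49 tilt [0.001 0.   ]
[0.614 0.02  0.119] shift cm [-0.13 -0.05  0.27]
[-1.72739902  0.53300535  5.32063727] [0.0548175  0.53311809 0.01579976] 0.02117555910374606 [-0.53  0.42  0.54  1.64 -0.23  1.15 -1.06]
call 1
[[0.18, -0.56], [0.15, -0.57], [0.11, -0.58], [0.07, -0.58], [0.03, -0.59], [-0.01, -0.59], [-0.05, -0.59], [-0.08, -0.58], [-0.12, -0.58], [-0.16, -0.57], [-0.2, -0.56], [-0.23, -0.54]]
call 2
[[-0.27, -0.52], [-0.3, -0.51], [-0.33, -0.49], [-0.36, -0.46], [-0.39, -0.44], [-0.42, -0.41], [-0.45, -0.38], [-0.47, -0.35], [-0.49, -0.32], [-0.51, -0.29], [-0.53, -0.25], [-0.55, -0.22]]
call 3
[[-0.56, -0.18], [-0.57, -0.15], [-0.58, -0.11], [-0.58, -0.07], [-0.59, -0.03], [-0.59, 0.01], [-0.59, 0.05], [-0.58, 0.08], [-0.58, 0.12], [-0.57, 0.16], [-0.56, 0.2], [-0.54, 0.23]]
call 4
[[-0.52, 0.27], [-0.51, 0.3], [-0.49, 0.33], [-0.46, 0.36], [-0.44, 0.39], [-0.41, 0.42], [-0.38, 0.45], [-0.35, 0.47], [-0.32, 0.49], [-0.29, 0.51], [-0.25, 0.53], [-0.22, 0.55]]
call 5
[[-0.18, 0.56], [-0.15, 0.57], [-0.11, 0.58], [-0.07, 0.58], [-0.03, 0.59], [0.01, 0.59], [0.05, 0.59], [0.08, 0.58], [0.12, 0.58], [0.16, 0.57], [0.2, 0.56], [0.23, 0.54]]
call 6
[[0.27, 0.52], [0.3, 0.51], [0.33, 0.49], [0.36, 0.46], [0.39, 0.44], [0.42, 0.41], [0.45, 0.38], [0.47, 0.35], [0.49, 0.32], [0.51, 0.29], [0.53, 0.25], [0.55, 0.22]]
call 7
[[0.56, 0.18], [0.57, 0.15], [0.58, 0.11], [0.58, 0.07], [0.59, 0.03], [0.59, -0.01], [0.59, -0.05], [0.58, -0.08], [0.58, -0.12], [0.57, -0.16], [0.56, -0.2], [0.54, -0.23]]
call 8
[[0.52, -0.27], [0.51, -0.3], [0.49, -0.33], [0.46, -0.36], [0.44, -0.39], [0.41, -0.42], [0.38, -0.45], [0.35, -0.47], [0.32, -0.49], [0.29, -0.51], [0.25, -0.53], [0.22, -0.55]]
```

Pads sit on the flared top (21 mm); open, go 12 mm lower, and grip again.

Call:
arm_command:
  moves: [0,0,0,0,0,0,0,0,0,0,0.5,0,0,0,0.7,0,0,0,0,0,0,0,0,0]
  fingers: 40

```text
time: 34.65
ee_pos: [0.6145, 0.0199, 0.108]
eef_rot: [0.975, 0.221, -0.001, -0.0]
ft_force: [-0.4, -0.1, -0.2]
width: 0.0343
grip_force: 0.0
```

Call:
arm_command:
  moves: [0,0,0,0,0,0,0,0,0,0,0,0,0,0,0,0,0,0,0,0,0,0,0,0]
  fingers: 0
  squeeze: 15

```text
time: 35.15
ee_pos: [0.6152, 0.02, 0.1091]
eef_rot: [0.975, 0.221, 0.0, -0.0]
ft_force: [0.5, 0.4, 1.1]
width: 0.0226
grip_force: 14.9
```

Run:
```python
from h import *
go((.614,.020,.109));s=r.read_state();print(s["ft_force"],s["torque"],s["width"])
```

```text
t 35.15 tcp [0.6152 0.02   0.1091] phi -64.49 tilt [0. 0.]
[0.614 0.02  0.109] shift cm [-0.11 -0.05  0.01]
[0.4706033  0.43642063 1.14730605] [-0.05921608  0.17677675 -0.0439387 ] 0.022612339402186824
```

Call:
arm_command:
  moves: [0.18,-0.56,0,0,0.15,-0.57,0,0,0.11,-0.58,0,0,0.07,-0.58,0,0,0.03,-0.59,0,0,-0.01,-0.59,0,0,-0.05,-0.59,0,0,-0.08,-0.58,0,0,-0.12,-0.58,0,0,-0.16,-0.57,0,0,-0.2,-0.56,0,0,-0.23,-0.54,0,0]

```text
time: 36.15
ee_pos: [0.5823, 0.0814, 0.109]
eef_rot: [0.975, 0.221, 0.0, -0.0]
ft_force: [0.7, -0.1, 2.7]
width: 0.0226
grip_force: 14.9
```

Run:
```python
from h import *
go((.614,.020,.109));s=r.read_state();print(s["ft_force"],s["torque"],s["width"])
p=s["ee_pos"][:2]-[.5242,.0103];print(np.hypot(*p),np.degrees(np.arctan2(p[1],p[0])))
cv2.imwrite("pics/s3.png",r.camera("scene")[130:300,150:430,::-1])
```

```text
t 36.15 tcp [0.5823 0.0814 0.109 ] phi -64.49 tilt [0. 0.]
[0.614 0.02  0.109] shift cm [0.22 6.91 0.  ]
[ 0.66575239 -0.06511726  2.66131665] [-0.21927664 -0.03710169 -0.01347906] 0.022607765603158334
0.09179628617417558 50.7731842578893
```

View pics/s3.png

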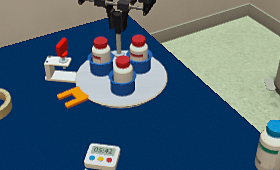

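The tongue has left the screw at (70,98) of the crop: the carousel follows, forces small. Continue the circle.

Call:
arm_command:
  moves: [-0.27,-0.52,0,0,-0.3,-0.51,0,0,-0.33,-0.49,0,0,-0.36,-0.46,0,0,-0.39,-0.44,0,0,-0.42,-0.41,0,0,-0.45,-0.38,0,0,-0.47,-0.35,0,0,-0.49,-0.32,0,0,-0.51,-0.29,0,0,-0.53,-0.25,0,0,-0.55,-0.22,0,0]

```text
time: 37.2
ee_pos: [0.5162, 0.101, 0.109]
eef_rot: [0.975, 0.221, 0.0, -0.0]
ft_force: [0.6, 1.7, 2.6]
width: 0.0229
grip_force: 15.0
```

Call:
arm_command:
  moves: [-0.56,-0.18,0,0,-0.57,-0.15,0,0,-0.58,-0.11,0,0,-0.58,-0.07,0,0,-0.59,-0.03,0,0,-0.59,0.01,0,0,-0.59,0.05,0,0,-0.58,0.08,0,0,-0.58,0.12,0,0,-0.57,0.16,0,0,-0.56,0.2,0,0,-0.54,0.23,0,0]

```text
time: 38.2
ee_pos: [0.4555, 0.068, 0.1089]
eef_rot: [0.975, 0.221, -0.0, -0.0]
ft_force: [-0.8, 1.6, 3.8]
width: 0.0226
grip_force: 15.0
```

Run:
```python
from h import *
s=r.read_state();print(s["ft_force"],s["torque"],s["width"],s["joint_positions"].round(2))
p=s["ee_pos"][:2]-[.5242,.0103];print(np.hypot(*p),np.degrees(np.arctan2(p[1],p[0])))
```

```text
[-0.80298217  1.63767734  3.80381313] [ 0.25961126  0.21467028 -0.02426073] 0.02256477115745486 [-0.75  0.06  0.52  2.04 -0.04  1.05 -1.33]
0.08971977760257732 140.01060967092
```

Call:
arm_command:
  moves: [-0.52,0.27,0,0,-0.51,0.3,0,0,-0.49,0.33,0,0,-0.46,0.36,0,0,-0.44,0.39,0,0,-0.41,0.42,0,0,-0.38,0.45,0,0,-0.35,0.47,0,0,-0.32,0.49,0,0,-0.29,0.51,0,0,-0.25,0.53,0,0,-0.22,0.55,0,0]

```text
time: 39.2
ee_pos: [0.436, 0.0021, 0.1089]
eef_rot: [0.975, 0.221, 0.0, -0.0]
ft_force: [1.6, 1.5, 2.5]
width: 0.0225
grip_force: 15.0
```

Call:
arm_command:
  moves: [-0.18,0.56,0,0,-0.15,0.57,0,0,-0.11,0.58,0,0,-0.07,0.58,0,0,-0.03,0.59,0,0,0.01,0.59,0,0,0.05,0.59,0,0,0.08,0.58,0,0,0.12,0.58,0,0,0.16,0.57,0,0,0.2,0.56,0,0,0.23,0.54,0,0]

```text
time: 40.2
ee_pos: [0.4688, -0.0586, 0.1089]
eef_rot: [0.975, 0.221, -0.0, -0.0]
ft_force: [0.6, 1.2, 3.0]
width: 0.0224
grip_force: 15.0
```

Run:
```python
from h import *
s=r.read_state();print(s["ft_force"],s["torque"],s["width"],s["joint_positions"].round(2))
p=s["ee_pos"][:2]-[.5242,.0103];print(np.hypot(*p),np.degrees(np.arctan2(p[1],p[0])))
```

```text
[0.55361796 1.20523344 2.99135183] [ 0.37215501  0.11555115 -0.01431005] 0.022425181450796635 [-0.6   0.1   0.66  2.02 -0.07  1.05 -1.03]
0.08835961830455283 -128.80598253727103
```

Call:
arm_command:
  moves: [0.27,0.52,0,0,0.3,0.51,0,0,0.33,0.49,0,0,0.36,0.46,0,0,0.39,0.44,0,0,0.42,0.41,0,0,0.45,0.38,0,0,0.47,0.35,0,0,0.49,0.32,0,0,0.51,0.29,0,0,0.53,0.25,0,0,0.55,0.22,0,0]

```text
time: 41.2
ee_pos: [0.5347, -0.0782, 0.1089]
eef_rot: [0.975, 0.221, -0.0, -0.0]
ft_force: [-1.1, 2.6, 4.4]
width: 0.0224
grip_force: 14.9
```

Call:
arm_command:
  moves: [0.56,0.18,0,0,0.57,0.15,0,0,0.58,0.11,0,0,0.58,0.07,0,0,0.59,0.03,0,0,0.59,-0.01,0,0,0.59,-0.05,0,0,0.58,-0.08,0,0,0.58,-0.12,0,0,0.57,-0.16,0,0,0.56,-0.2,0,0,0.54,-0.23,0,0]

```text
time: 42.2
ee_pos: [0.5951, -0.0458, 0.1089]
eef_rot: [0.975, 0.221, -0.0, -0.0]
ft_force: [-3.6, 1.3, 7.1]
width: 0.0227
grip_force: 14.9
```

Run:
```python
from h import *
s=r.read_state();print(s["ft_force"],s["torque"],s["width"],s["joint_positions"].round(2))
p=s["ee_pos"][:2]-[.5242,.0103];print(np.hypot(*p),np.degrees(np.arctan2(p[1],p[0])))
```

```text
[-3.62002638  1.28011816  7.09123845] [0.21804251 0.81737538 0.00431538] 0.022735871554430798 [-0.51  0.41  0.63  1.7  -0.26  1.12 -0.92]
0.0904475143102471 -38.334415682066684
```

Call:
arm_command:
  moves: [0.52,-0.27,0,0,0.51,-0.3,0,0,0.49,-0.33,0,0,0.46,-0.36,0,0,0.44,-0.39,0,0,0.41,-0.42,0,0,0.38,-0.45,0,0,0.35,-0.47,0,0,0.32,-0.49,0,0,0.29,-0.51,0,0,0.25,-0.53,0,0,0.22,-0.55,0,0]

```text
time: 43.2
ee_pos: [0.6153, 0.0191, 0.1089]
eef_rot: [0.975, 0.22, -0.0, 0.001]
ft_force: [-2.5, -0.5, 5.6]
width: 0.0225
grip_force: 15.0
```

Call:
arm_command:
  moves: [0,0,0,0,0,0,0,0]

```text
time: 43.37
ee_pos: [0.6152, 0.0201, 0.1089]
eef_rot: [0.975, 0.221, -0.0, 0.0]
ft_force: [-2.5, 0.2, 5.7]
width: 0.0227
grip_force: 15.0
```

Run:
```python
from h import *
s=r.read_state();print(s["ft_force"],s["torque"],s["width"],s["ee_pos"])
p=s["ee_pos"][:2]-[.5242,.0103];print(np.hypot(*p),np.degrees(np.arctan2(p[1],p[0])))
go((.6152,.0200,.109))
```

```text
[-2.47122824  0.15204636  5.74286701] [0.04420489 0.5219319  0.01293079] 0.0226700310220972 [0.61518883 0.0200898  0.10894103]
0.09151397073751281 6.141027909631445
t 43.37 tcp [0.6152 0.0201 0.1089] phi -64.47 tilt [-0. -0.]
[0.6152 0.02   0.109 ] shift cm [-0.    0.01 -0.01]
```

One full turn, back at the starting point within 0.1 mm. Release and rise, then go to the wing.

Call:
arm_command:
  moves: [0,0,0,0,0,0,0,0,0,0,0,0,0,0,0,0,0,0,-1,0,0,0,-2,0,0,0,-3,0,0,0,-3,0,0,0,0,0,0,0,0,0]
  fingers: 45

```text
time: 44.2
ee_pos: [0.6161, 0.0198, 0.2013]
eef_rot: [0.975, 0.221, 0.002, 0.0]
ft_force: [-0.2, -0.1, -0.2]
width: 0.0394
grip_force: 0.0
```

Call:
arm_command:
  moves: [-1.2,-1.9,0,0,-1.2,-1.9,0,0,-1.2,-1.9,0,0,-1.2,-1.9,0,0,-1.2,-1.9,0,0,-1.2,-1.9,0,0,-1.2,-1.9,0,0,-1.2,-1.9,0,0,-1.2,-1.9,0,0,0,0,0,0,0,0,0,0]

```text
time: 45.12
ee_pos: [0.443, 0.1283, 0.1985]
eef_rot: [0.975, 0.222, -0.0, -0.0]
ft_force: [0.5, 0.1, 0.0]
width: 0.0389
grip_force: 0.0
```

Run:
```python
from h import *
c=r.camera_info("wrist");im=r.camera("wrist");cv2.imwrite("pics/w9.png",im[:,:,::-1])
go((.437,.1275,.0865))
for k in("red","orange"):
    for b in blobs(im,k,100):print(k,b)
m=mask(im,"orange");ct=max(cv2.findContours(m,0,2)[0],key=cv2.contourArea);rc=cv2.minAreaRect(ct)
q=cv2.boxPoints(rc);P=[onz(c,*u,.028)[:2].round(4) for u in q];print(P)
for i in range(4):
    d=P[(i+1)%4]-P[i];print(np.hypot(*d).round(4),np.degrees(np.arctan2(d[1],d[0])).round(1))
print("screw px",proj(c,(.437,.1275,.11)))
```

```text
t 45.17 tcp [0.4438 0.1277 0.1987] phi -64.46 tilt [-0. -0.]
[0.437  0.1275 0.0865] shift cm [-0.62 -0.28 11.22]
red (array([418.8, 127.3]), [395, 106, 48, 44, 1669])
red (array([523.4, 170.2]), [496, 150, 55, 43, 1792])
red (array([275.3, 213.2]), [263, 188, 26, 54, 909])
red (array([422.3, 241.3]), [401, 226, 44, 28, 1007])
orange (array([274.9, 165.8]), [251, 160, 54, 19, 100])
[array([0.4485, 0.1623]), array([0.4874, 0.1221]), array([0.4808, 0.1154]), array([0.4414, 0.1558])]
0.0559 -45.9
0.0094 -134.6
0.0564 134.3
0.0096 42.5
screw px [274.53821787 217.69780505]
```

View pics/w9.png

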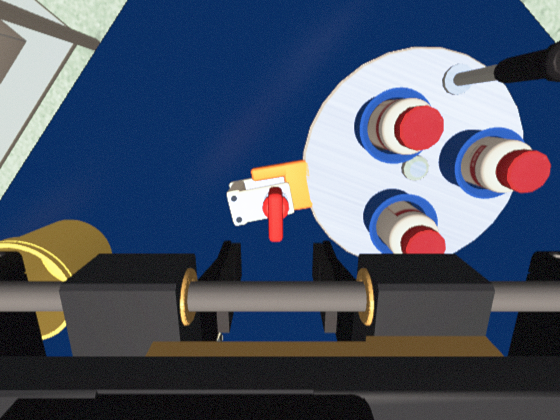

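Run:
```python
from h import *
c=r.camera_info("wrist");s=r.read_state()
for f,p in(("w7",(.437,.128,.2075)),("w9",s["ee_pos"])):
    im=cv2.imread(f"pics/{f}.png");H=cv2.cvtColor(im,cv2.COLOR_BGR2HSV)
    m=(H[...,0]>=8)&(H[...,0]<25)&(H[...,1]>150)&(H[...,2]>150);m[220:]=0;m[:150]=0;m[:,:240]=0;m[:,320:]=0
    cc=dict(c);cc["origin"]=np.array(c["origin"])+np.array(p)-s["ee_pos"]
    P=np.array([onz(cc,u,np.where(m[:,u])[0].min(),.028)[:2] for u in range(260,302) if m[:,u].any()])
    k=np.polyfit(P[:,0],P[:,1],1);d=np.array([-1,-k[0]])/np.hypot(1,k[0])
    a=P.mean(0)-[.5242,.0103];sc=np.array([.437,.1275])-[.5242,.0103]
    print(f,"edge bearing",np.degrees(np.arctan2(d[1],d[0])).round(2),"axis offset",(d[0]*a[1]-d[1]*a[0]).round(4),"screw offset from edge",(d[0]*(np.array([.437,.1275])-P.mean(0))[1]-d[1]*(np.array([.437,.1275])-P.mean(0))[0]).round(4),"screw bearing",np.degrees(np.arctan2(sc[1],sc[0])).round(2))
```

```text
w7 edge bearing 126.33 axis offset -0.0261 screw offset from edge 0.0269 screw bearing 126.65
w9 edge bearing 125.4 axis offset -0.027 screw offset from edge 0.0302 screw bearing 126.65
```

Tongue matches its original place (about 0.02 rad off the screw, within tolerance). Grasp the wing.

Call:
arm_command:
  moves: [-0.6,-0.3,0,0,0,0,2.5,0,0,0,2.5,0,0,0,2.5,0,0,0,2,0,0,0,1,0,0,0,0.7,0,0,0,0,0,0,0,0,0]

```text
time: 45.92
ee_pos: [0.4377, 0.1279, 0.0875]
eef_rot: [0.975, 0.221, 0.0, 0.0]
ft_force: [0.1, -0.3, -0.2]
width: 0.0395
grip_force: 0.0
```

Call:
arm_command:
  moves: [0,0,0,0,0,0,0,0,0,0,0,0,0,0,0,0,0,0,0,0,0,0,0,0]
  fingers: 0
  squeeze: 25

```text
time: 46.42
ee_pos: [0.4377, 0.1275, 0.0872]
eef_rot: [0.975, 0.221, 0.0, 0.0]
ft_force: [1.4, -2.1, 2.5]
width: 0.0121
grip_force: 25.0
```

Call:
arm_command:
  moves: [0,0,0.04,-5,0,0,0.04,-5,0,0,0.04,-5,0,0,0.04,-5,0,0,0.04,-5,0,0,0.04,-5,0,0,0.04,-5,0,0,0.04,-5,0,0,0.04,-5,0,0,0.04,-5,0,0,0.04,-5,0,0,0.04,-5]

```text
time: 47.42
ee_pos: [0.4374, 0.1276, 0.0824]
eef_rot: [0.733, 0.68, 0.0, 0.0]
ft_force: [-1.3, -2.3, 6.5]
width: 0.0118
grip_force: 25.0
```

Run:
```python
from h import *
go((.437,.1275,.0736));s=r.read_state();print(s["ft_force"],s["torque"],s["width"])
```

```text
t 47.42 tcp [0.4374 0.1276 0.0824] phi -4.27 tilt [ 0. -0.]
[0.437  0.1275 0.0736] shift cm [-0.01 -0.04  0.88]
[-1.27588967 -2.25181014  6.48860346] [-0.74010126  0.29854037  0.02104181] 0.011826149626413214
```

Call:
arm_command:
  moves: [0,0,0.04,-5,0,0,0.04,-5,0,0,0.04,-5,0,0,0.04,-5,0,0,0.04,-5,0,0,0.04,-5,0,0,0.04,-5,0,0,0.04,-5,0,0,0.04,-5,0,0,0.04,-5,0,0,0.04,-5,0,0,0.04,-5]

```text
time: 48.42
ee_pos: [0.4373, 0.1275, 0.0777]
eef_rot: [0.295, 0.956, -0.0, -0.0]
ft_force: [-1.5, -2.8, 7.0]
width: 0.0119
grip_force: 25.0
```

Call:
arm_command:
  moves: [0,0,0.04,-5,0,0,0.04,-5,0,0,0.04,-5,0,0,0.04,-5,0,0,0.04,-5,0,0,0.04,-5,0,0,0.04,-5]

```text
time: 49.0
ee_pos: [0.4373, 0.1273, 0.0749]
eef_rot: [-0.006, 1.0, -0.0, -0.0]
ft_force: [-3.1, -2.9, 8.2]
width: 0.0122
grip_force: 25.0
```

Run:
```python
from h import *
go((.437,.1275,.0736));s=r.read_state();print(s["ft_force"],s["torque"],s["width"],s["joint_positions"].round(2))
```

```text
t 49.0 tcp [0.4373 0.1273 0.0749] phi 90.72 tilt [-0.    -0.001]
[0.437  0.1275 0.0736] shift cm [0.03 0.02 0.13]
[-3.07068432 -2.8814969   8.16996961] [-1.09508472  0.58011867 -0.00876828] 0.012153986496582331 [-0.74  0.1   0.38  2.08 -0.05  0.97  1.24]
```

Call:
arm_command:
  moves: [0,0,0.02,-2,0,0,0.02,-2,0,0,0.02,-2,0,0,0,0]

```text
time: 49.33
ee_pos: [0.4374, 0.1272, 0.0744]
eef_rot: [-0.058, 0.998, -0.0, -0.0]
ft_force: [-1.9, -3.8, 8.0]
width: 0.0121
grip_force: 25.0
```

Run:
```python
from h import *
go((.437,.1275,.0736));s=r.read_state();print(s["ft_force"],s["torque"],s["width"])
```

```text
t 49.33 tcp [0.4374 0.1272 0.0744] phi 96.6 tilt [-0.    -0.001]
[0.437  0.1275 0.0736] shift cm [0.03 0.03 0.08]
[-1.90977979 -3.75368055  7.95108654] [-1.1592066   0.6548291   0.08376603] 0.012097442086871447
```

Call:
arm_command:
  moves: [0,0,0.02,-2,0,0,0.02,-2,0,0,0,0]

```text
time: 49.58
ee_pos: [0.4376, 0.1275, 0.0742]
eef_rot: [-0.092, 0.996, 0.0, 0.0]
ft_force: [-1.7, -4.0, 10.0]
width: 0.0123
grip_force: 25.0
```

Run:
```python
from h import *
go((.437,.1275,.0736));s=r.read_state();print(s["ft_force"],s["torque"],s["width"])
```

```text
t 49.58 tcp [0.4376 0.1275 0.0742] phi 100.54 tilt [0. 0.]
[0.437  0.1275 0.0736] shift cm [0.06 0.01 0.06]
[-1.67030901 -4.00373223  9.97671861] [-0.86130855  0.6661172  -0.49613997] 0.012259330004649125
```

Torque rose to 0.5 N m: the screw is home. Release and rise.

Call:
arm_command:
  moves: [0,0,0,-1,0,0,0,0,0,0,0,0]

```text
time: 49.83
ee_pos: [0.4376, 0.1275, 0.0742]
eef_rot: [-0.099, 0.995, 0.0, 0.0]
ft_force: [-1.9, -3.1, 9.3]
width: 0.0125
grip_force: 25.0
```

Call:
arm_command:
  moves: [0,0,0,0,0,0,0,0,0,0,0,0,0,0,0,0,0,0,-2,0,0,0,-3,0,0,0,-4,0,0,0,-4,0,0,0,0,0,0,0,0,0]
  fingers: 45

```text
time: 50.67
ee_pos: [0.4383, 0.1286, 0.2056]
eef_rot: [-0.1, 0.995, 0.001, 0.002]
ft_force: [-0.5, -0.8, -1.1]
width: 0.0391
grip_force: 0.0
```

Run:
```python
from h import *
im=r.camera("wrist");a=im[:,:,::-1];b=r.camera("scene")[120:300,150:470,::-1]
b=cv2.resize(b,(560,315))[:, :]
cv2.imwrite("pics/fin.png",np.vstack([a[:280],b]))
go((.4368,.1274,.2));c=r.camera_info("wrist")
print([x for x in blobs(im,"red",100)])
```

```text
t 50.77 tcp [0.4368 0.1279 0.2028] phi 101.52 tilt [-0.001 -0.   ]
[0.4368 0.1274 0.2   ] shift cm [ 0.01 -0.05  0.28]
[(array([274.6, 198.8]), [263, 175, 24, 51, 786]), (array([123.8, 212.9]), [102, 194, 44, 39, 1327])]
```

View pics/fin.png

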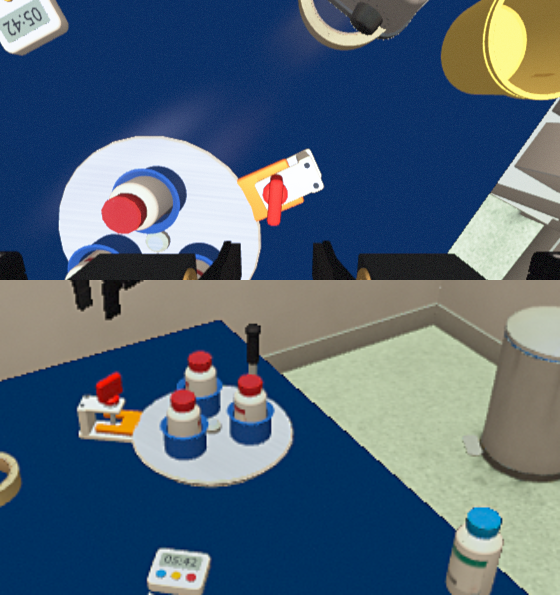

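All three bottles stand in their pockets, the tongue is under the screw, the wing is down at (275,199), and the hand is clear.

```bash
python3 -c "
from bench import r
print(r.close_job())"
```

```text
the job is handed in; nothing more can be done
None
```

The job is handed in: all three red-capped bottles stand in carousel pockets, the carousel made one full counter-clockwise turn by its crank, and the locking screw is back at its home stop, with the hand clear of everything.

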